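# Seat a plate in a drilling fixture and clamp it

### The job

Seat the aluminium plate in the drilling fixture for clamping, with light touches of the fingertips and without gripping it: first push its near long edge until its far long edge lies square against both rear pins, next push its free right-hand end until its other end meets the single end pin, with the far edge still on the rear pins, and last press the toggle clamp's handle fully down so that the clamp holds the plate. Do not lift anything or push hard, leave the clamp open until the plate is seated, and leave the other things on the bench where they are.

Things in the scene. Friction and masses are not known exactly. Their poses are not given: they have to be found in the camera images.
- fixture: drilling fixture, fixed to the bench: dark steel base plate 160 (x) x 340 (y) x 18 mm; origin at the centre of its underside, on the bench top; x points away from the robot, y to the left, z up, turned by up to 0.3 rad. In its frame the seated plate has its origin at x = 0, y = -70 mm and parallel axes. The right half is the plate's seat, the left half carries the toggle clamp
- rear_pin_left (a point): centre of a rear pin's top: upright steel dowel pin, 10 mm diameter, 22 mm above the base plate, at x = 50, y = -45 mm on the fixture; its near side (x = 45 mm) stops the plate's far long edge
- rear_pin_right (a point): centre of the other rear pin's top, same size, at x = 50, y = -120 mm on the fixture; its near side (x = 45 mm) stops the plate's far long edge
- end_pin (a point): centre of the end pin's top, same size, at x = 0, y = 10 mm on the fixture, just right of the clamp; its right side (y = 5 mm) stops the plate's left end
- plate: loose aluminium bearing plate 90 (x) x 150 (y) x 16 mm, about 0.5 kg, 40 mm bore in the middle, 11 mm hole near each corner; lies flat on the base plate (underside 18, top 34 mm above the bench), 12 to 24 mm short of the rear pins, 14 to 28 mm short of the end pin, turned up to 0.1 rad. Origin at the centre of its underside, axes like the fixture's. Oiled, it slides with 1 to 2 N
- plate_far_left (a point): point on the plate's far long edge, 50 mm left of its middle, at mid thickness: x = 45 mm in the fixture's frame when seated
- plate_far_right (a point): point on the plate's far long edge, 50 mm right of its middle, at mid thickness: x = 45 mm in the fixture's frame when seated
- plate_left_end (a point): middle of the plate's left short end, at mid thickness: y = 5 mm in the fixture's frame when seated
- plate_near_edge (a point): middle of the plate's near long edge (toward the robot), at mid thickness: the spot for the first push
- plate_right_end (a point): middle of the plate's free right short end, at mid thickness: the spot for the second push
- clamp_handle (a joint): angle of the toggle clamp's handle in rad: 0 to 0.15 at the start (open, leaning up to the left, 0.75 minus the angle above level), 0.75 fully down (level, at its stop). It stays where it is left; pressing it near its free end takes 3 to 6 N. It turns about an axis along the fixture's x, at x = 0, y = 75 mm, 58 mm above the bench
- handle_tip (a point): free end of the handle, 122 mm from its hinge on the handle's centre line; the last 88 mm are a round red grip of 20 mm diameter. When fully down the tip lies at x = 0, y = 197, z = 58 mm in the fixture's frame and the top of the grip is 68 mm above the bench
- clamp_spindle: rubber-tipped spindle, 18 mm across, sprung by 5 mm, at the end of the clamp's hold-down arm; origin on the arm's centre line, its foot 31 mm below. The arm is up while the clamp is open (leaning to the right, up to 130 mm above the bench, at y = -25 to 60 mm on the fixture) and swings down to the right as the handle goes down; then the foot presses on the plate 25 mm from its left end
- screwdriver_blue: bystander: screwdriver with blue handle, 191 mm long and 30 mm thick, lying in front of the fixture's left half, origin at the middle of its underside
- brass_nipple: bystander: threaded brass nipple, 30 mm across and 48 mm high, standing behind the fixture, origin at its underside
- masking_tape: bystander: roll of masking tape, 94 mm across and 25 mm high, lying behind the fixture, origin at its underside
- bolt_m16: bystander: bolt with nut standing on its head, 26 mm across and 79 mm high, behind the fixture's right end, origin at its underside
- marker_pen: bystander: marker pen, 135 mm long and 16 mm thick, lying in front of the fixture's right end, origin at its underside
- electrical_tape: bystander: black roll of tape, 59 mm across and 19 mm high, lying to the left of the fixture, origin at its underside
- small_carton: bystander: small cardboard carton, 61 x 90 x 70 mm, standing on the right of the bench, origin at its underside
Not all that is in view belongs to the job. Of the things shaped like the plate, the aluminium one is meant.

How it is judged:
By the outcome, as a careful person would: the job done as asked, in the order asked, and still so for the second after the job is handed in, with the robot touching nothing.
It also fails if it takes over 64 s, if anything falls off the work surface, if the arm or the gripper's body presses on something with over 40 N, if the wrist force passes 120 N, or if a joint passes its speed limit or range.

### The arm

A 6-joint arm with a two-finger parallel gripper is mounted at the origin on a cart in front of the work surface, level with it; the furniture and walls round the work are solid. World frame = base frame: x ahead of the robot, y to its left, z up, the work surface at z = 0. Lengths are in m, angles in degrees, forces in N, time in s.
With the tool pointing down it reaches from about 0.35 to 0.775 m from the base axis. Payload 5.5 kg.
Tool frame: the origin (TCP) lies on the mounting face of the last link; the fingertips stand 173 mm ahead of it and the grasp point (between the pads) lies 155 mm ahead of it (robot.pinch_z is the z of the grasp point in the tool frame, in m); z points along the fingers, y is the line along which they close (so a half turn about z gives the same grasp; the last joint's range is limited). The gripper opens to 85 mm and grips with 20 to 120 N. Pads are 22 mm wide; open, the fingers measure 114 mm over their backs; the gripper's body (76 mm by 85 mm) begins 54 mm behind the grasp point. The pads swing forward as they close: fully open they stand 13 mm farther back than shut.
Start: joints at [-82.884, 17.945, 2.641, 74.691, 0, 82.002], TCP at [0.15, -0.555, 0.405] pointing down, gripper open.
Joint ranges: [-158.12, 158.12], [-49.38, 96.58], [-58.88, 72.47], [-126.05, 133.96], [-84.25, 85.87], [-180, 180]. Speed limits (degrees/s): [147.25, 147.25, 180, 180, 180, 180].

### API

Orientations are given as a 3x3 rotation matrix whose columns are the frame's x, y, z axes.
In Python, from plant import robot gives the robot as it stands. Calls block until the motion is done:
- robot.reach(position, orientation): joint-space move of the TCP to a pose.
- robot.line_to(position, frame=None, max_speed=0.15, max_force=None): straight line of the TCP; frame=None keeps the orientation; max_speed is the mean speed in m/s. With max_force (N) it stops when the force on the tool has changed by that much, and returns True; else False.
- robot.move_j(angles): joint-space move.
- robot.grip(opening, grip_force=None): finger opening in m; grip_force is the grip in N (None keeps the last); returns when the fingers have stopped.
- robot.pause(seconds).
- robot.solve_ik(position, orientation): joint angles nearest the present ones, or None.
- robot.state(): the state.
- robot.snapshot(name): name is "scene" or "top" or "wrist"; returns the picture (420x560x3 uint8, red, green, blue); there is no depth.
- robot.get_calibration(name): a dict with "K" (3x3 intrinsics, pixels), "extrinsics" (4x4, takes a point from world to camera coordinates). Camera axes: x right, y up, looking along -z (the intrinsics and any distortion apply to the point x, -y, -z); pixel columns grow to the right and rows downward; lengths in m; the calibration is good to about 2 mm. A picture is of the moment at which its call begins: read the wrist's pose just before it. get_calibration takes no time and is no camera call; for the wrist camera it gives the pose at the moment of the call.
A pose or a line that the arm cannot do raises robot.PlanningError and nothing moves.
- robot.finish_job(): hands the job in; it is judged then, once.
Trained networks look in the newest picture that a camera, given by its name, has taken for a name from the list of things; names that differ only in an ending like _2 or _b are one class to them, and where a whole thing is asked for, a point or a joint stands for the part that bears it (a point fixed in the world has none). Each returns a list of dicts, best first, with "p" (0 to 1); they miss things now and then, are a little off and sometimes report something else, mostly with a low value. They report only what shows in the picture. A call takes as long as a camera call. They do not tell look-alikes from the thing itself.
- robot.spot_in(camera, target): "pixel" ([column, row] in pixels, amid what is visible of it).
- robot.place_of(camera, target): "pixel" ([column, row] in pixels: a listed point, or the origin of a listed thing).
The state is a dict: "clock": time; "joints": joint angles; "joint_vel": joint speeds; "joint_efforts": joint torques, N m; "eef_pos": TCP position; "orientation": TCP orientation; "force": force on the tool from outside, world axes, zero at the start; "moment": the same for the moment, N m; "gripper_width": finger opening in m; "gripper_force": force on a finger pad.
Only numpy, scipy, OpenCV 4.12 (cv2) and the standard library are available. Lean on these libraries where they do the work, as an engineer would, in place of code of your own. Each camera call takes 0.05 s, during which the arm holds its last target. There are 200 camera calls.

## Working session

There is one attempt and no reset: what is moved stays moved. The work goes in short steps, each a Python script; the robot and the scene stay as the last script left them, time stands still between calls to the robot, and variables do not carry over. Pictures are saved under pics/ and viewed, at most 10 in all, crops included, and the job is handed in when it is done.

```bash
mkdir -p pics; ls; cat > h.py <<'E'
import numpy as np, cv2
from plant import robot
def snap(cam,fn=None):
    im=robot.snapshot(cam)
    if fn: cv2.imwrite('pics/'+fn,cv2.cvtColor(im,cv2.COLOR_RGB2BGR))
    return im
def proj(cam,P,cal=None):
    c=cal or robot.get_calibration(cam);E=np.array(c['extrinsics']);K=np.array(c['K'])
    p=np.atleast_2d(P)@E[:3,:3].T+E[:3,3]; p=p*[1,-1,-1]; q=p@K.T
    return q[:,:2]/q[:,2:]
def unproj(cam,px,z,cal=None):
    c=cal or robot.get_calibration(cam);E=np.array(c['extrinsics']);K=np.array(c['K'])
    d=np.linalg.inv(K)@[px[0],px[1],1.]; d=E[:3,:3].T@(d*[1,-1,-1]); o=-E[:3,:3].T@E[:3,3]
    return o+d*(z-o[2])/d[2]
E
python3 - <<'E'
from h import *
a=snap('scene','s0.png');b=snap('top','t0.png')
print({k:v for k,v in robot.get_calibration('top').items()})
Z=dict(fixture=0,rear_pin_left=.04,rear_pin_right=.04,end_pin=.04,plate=.018,plate_far_left=.026,plate_far_right=.026,plate_left_end=.026,plate_near_edge=.026,plate_right_end=.026,handle_tip=.13,clamp_spindle=.12,marker_pen=0,screwdriver_blue=0,bolt_m16=0,small_carton=0)
for cam in('top','scene'):
  for k,z in Z.items():
    for d in robot.place_of(cam,k)[:3]:
        print(cam,k,round(d['p'],2),np.round(d['pixel'],1),np.round(unproj(cam,d['pixel'],z),4))
print(robot.state()['clock'])
E
```

```text
pics
{'K': array([[419.92008693,   0.        , 282.07395711],
       [  0.        , 419.92008693, 210.35192061],
       [  0.        ,   0.        ,   1.        ]]), 'extrinsics': array([[ 7.22282043e-04, -9.99999738e-01, -4.41433143e-05,
        -2.53397888e-02],
       [ 9.72892016e-01,  6.92494083e-04,  2.31258829e-01,
        -5.94624259e-01],
       [-2.31258738e-01, -2.09980777e-04,  9.72892261e-01,
        -1.34449867e+00],
       [ 0.00000000e+00,  0.00000000e+00,  0.00000000e+00,
         1.00000000e+00]])}
top fixture 0.6 [267.1 220.4] [0.5748 0.0278 0.    ]
top rear_pin_left 0.56 [284.3 206. ] [ 0.6171 -0.0326  0.04  ]
top rear_pin_right 0.85 [308.7 210.8] [ 0.6002 -0.1165  0.04  ]
top rear_pin_right 0.28 [326.4 271.6] [ 0.3925 -0.1725  0.04  ]
top end_pin 0.93 [268.9 217.3] [0.5772 0.0202 0.04  ]
top end_pin 0.42 [284.5 206.4] [ 0.6157 -0.0333  0.04  ]
top plate 0.63 [296.  227.2] [ 0.547  -0.0731  0.018 ]
top plate 0.59 [174.3 272.7] [0.3904 0.3387 0.018 ]
top plate_far_left 0.87 [285.2 214.4] [ 0.5906 -0.0358  0.026 ]
top plate_far_right 0.87 [308.9 214.5] [ 0.5903 -0.1
[... 1679 characters left out ...]
cene plate_left_end 0.78 [276.4 262.8] [0.5303 0.0163 0.026 ]
scene plate_left_end 0.68 [145.7 352.5] [0.4186 0.4106 0.026 ]
scene plate_near_edge 0.88 [312.5 263.6] [ 0.4778 -0.0686  0.026 ]
scene plate_near_edge 0.81 [174.1 368.4] [0.3481 0.3681 0.026 ]
scene plate_right_end 0.65 [325.9 241.1] [ 0.5398 -0.1554  0.026 ]
scene plate_right_end 0.56 [210.9 356.1] [0.3378 0.2877 0.026 ]
scene handle_tip 0.69 [205.  241.7] [0.5918 0.1901 0.13  ]
scene clamp_spindle 0.35 [270.8 228.2] [0.5682 0.0111 0.12  ]
scene screwdriver_blue 0.88 [254.8 304.4] [0.4456 0.1269 0.    ]
scene bolt_m16 0.44 [300.5 219.8] [ 0.6958 -0.1641  0.    ]
scene small_carton 0.43 [207.5 242. ] [ 0.7414  0.1398 -0.    ]
1.7
```

```bash
python3 - <<'E'
from h import *
im=cv2.imread('pics/t0.png');cv2.imwrite('pics/t0c.png',cv2.resize(im[160:300,140:420],(800,400),interpolation=cv2.INTER_CUBIC))
s=robot.state();print(np.round(s['orientation'],3))
R=np.array(s['orientation']);E=np.array(robot.get_calibration('wrist')['extrinsics']);o=-E[:3,:3].T@E[:3,3]
print('cam in tool',R.T@(o-s['eef_pos']),'\n',np.round(E[:3,:3]@R,3)); print(robot.get_calibration('wrist')['K'])
for p in ([.5,-.07,.42],[.48,-.07,.45],[.45,-.07,.48]):
    for a in (0,90,-90,180):
        c,n=np.cos(np.radians(a)),np.sin(np.radians(a)); Q=np.array([[c,n,0],[n,-c,0],[0,0,-1.]])
        print(p,a,np.round(robot.solve_ik(p,Q),0) if robot.solve_ik(p,Q) is not None else None)
E
```

```text
[[ 0.965  0.261  0.   ]
 [ 0.261 -0.965 -0.   ]
 [-0.     0.    -1.   ]]
cam in tool [0.06999919 0.00113457 0.03127975] 
 [[ 0.     1.     0.   ]
 [ 0.961 -0.     0.275]
 [ 0.275  0.    -0.961]]
[[330.65332025   0.         281.34373339]
 [  0.         330.65332025 212.18269963]
 [  0.           0.           1.        ]]
[0.5, -0.07, 0.42] 0 [-17.  10.  -6.  74.   0. 163.]
[0.5, -0.07, 0.42] 90 [-17.  10.  -6.  74.   0.  73.]
[0.5, -0.07, 0.42] -90 [ -17.   10.   -6.   74.    0. -107.]
[0.5, -0.07, 0.42] 180 [-17.  10.  -6.  74.   0. -17.]
[0.48, -0.07, 0.45] 0 [-18.   7.  -5.  78.   0. 162.]
[0.48, -0.07, 0.45] 90 [-18.   7.  -5.  78.   0.  72.]
[0.48, -0.07, 0.45] -90 [ -18.    7.   -5.   78.    0. -108.]
[0.48, -0.07, 0.45] 180 [-18.   7.  -5.  78.   0. -18.]
[0.45, -0.07, 0.48] 0 [-19.   4.  -4.  82.   0. 161.]
[0.45, -0.07, 0.48] 90 [-19.   4.  -4.  82.   0.  71.]
[0.45, -0.07, 0.48] -90 [ -19.    4.   -4.   82.    0. -109.]
[0.45, -0.07, 0.48] 180 [-19.   4.  -4.  82.   0. -19.]
```

View pics/t0c.png

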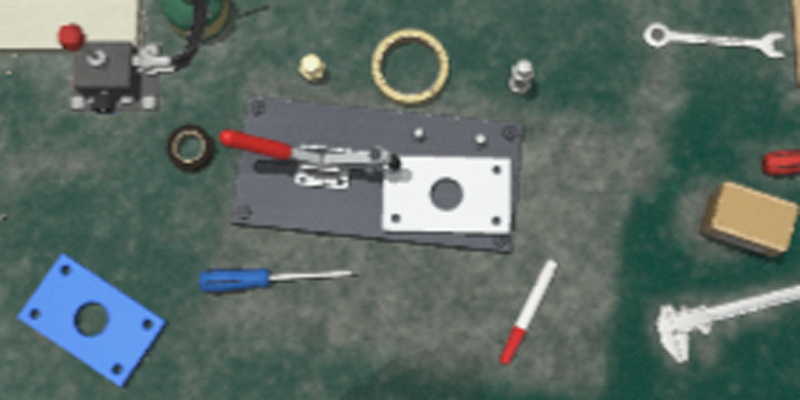

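The aluminium-coloured plate is on the fixture, around top pixel (296,228). The look-alike is blue, at (172,272), and lies off the fixture, so the fixture one is meant. I'll confirm this and measure with the wrist camera.

```bash
cat >> h.py <<'E'
def frame(yaw): 
    c,n=np.cos(yaw),np.sin(yaw); return np.array([[c,n,0],[n,-c,0],[0,0,-1.]])
E
python3 - <<'E'
from h import *
robot.grip(0.0)
robot.reach([.60,-.04,.38],frame(-.08))
cal=robot.get_calibration('wrist');im=snap('wrist','w0.png')
import pickle;pickle.dump(cal,open('cal0.pkl','wb'))
Z=dict(fixture=0,rear_pin_left=.04,rear_pin_right=.04,end_pin=.04,plate=.018,plate_far_left=.026,plate_far_right=.026,plate_left_end=.026,plate_near_edge=.026,plate_right_end=.026,handle_tip=.13,clamp_spindle=.12)
for k,z in Z.items():
    for d in robot.place_of('wrist',k)[:2]:
        print(k,round(d['p'],2),np.round(d['pixel'],1),np.round(unproj('wrist',d['pixel'],z,cal),4))
s=robot.state();print(s['clock'],s['eef_pos'],s['gripper_width'],s['force'])
E
```

```text
fixture 0.73 [235.2 212.2] [0.5746 0.0109 0.    ]
rear_pin_left 0.83 [280.6 170.1] [ 0.6228 -0.0431  0.04  ]
rear_pin_left 0.67 [317.2 279.4] [ 0.507  -0.0715  0.04  ]
rear_pin_right 0.72 [353.7 175.8] [ 0.6119 -0.1112  0.04  ]
end_pin 0.62 [220.1 221.7] [0.5771 0.0201 0.04  ]
plate 0.72 [399.8  88.6] [ 0.687  -0.1607  0.018 ]
plate 0.69 [312.1 237.9] [ 0.5446 -0.0702  0.018 ]
plate_far_left 0.88 [266.8 197.2] [ 0.5946 -0.0268  0.026 ]
plate_far_right 0.74 [365.6 195.4] [ 0.5885 -0.1256  0.026 ]
plate_far_right 0.7 [ 32.5 360.1] [0.4228 0.2632 0.026 ]
plate_left_end 0.84 [241.7 240.4] [0.5508 0.0035 0.026 ]
plate_near_edge 0.9 [314.9 277.1] [ 0.5026 -0.0702  0.026 ]
plate_right_end 0.92 [384.9 233.2] [ 0.5467 -0.145   0.026 ]
handle_tip 0.44 [310.9 237.6] [ 0.5874 -0.0617  0.13  ]
clamp_spindle 0.55 [226. 247.] [0.5813 0.0008 0.12  ]
clamp_spindle 0.4 [317.  278.8] [ 0.5498 -0.0651  0.12  ]
5.55 [ 0.60000292 -0.03998122  0.38001219] -2.4965012278756085e-05 [-0.09519086  0.31022461  0.54513321]
```

View pics/w0.png

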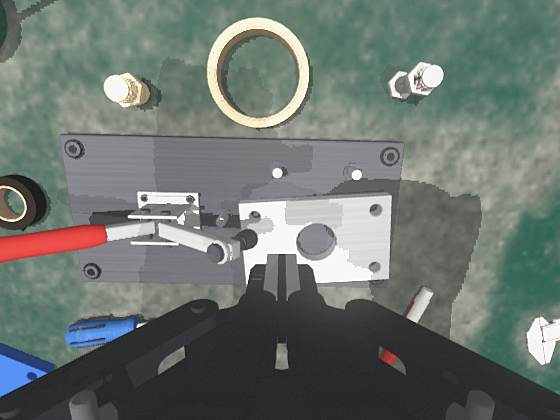

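The picture shows the bare aluminium plate on the fixture at about (315,238), with the blue one at bottom left (20,370). The rear pins are at (278,172) and (357,174), and the end pin is near (222,217). I'll enlarge it for accurate pixels.

```bash
python3 - <<'E'
from h import *
im=cv2.imread('pics/w0.png');cv2.imwrite('pics/w0c.png',cv2.resize(im[125:305,200:415],None,fx=3.3,fy=3.3,interpolation=cv2.INTER_CUBIC)[:600])
E
```

```text
(no output)
```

View pics/w0c.png

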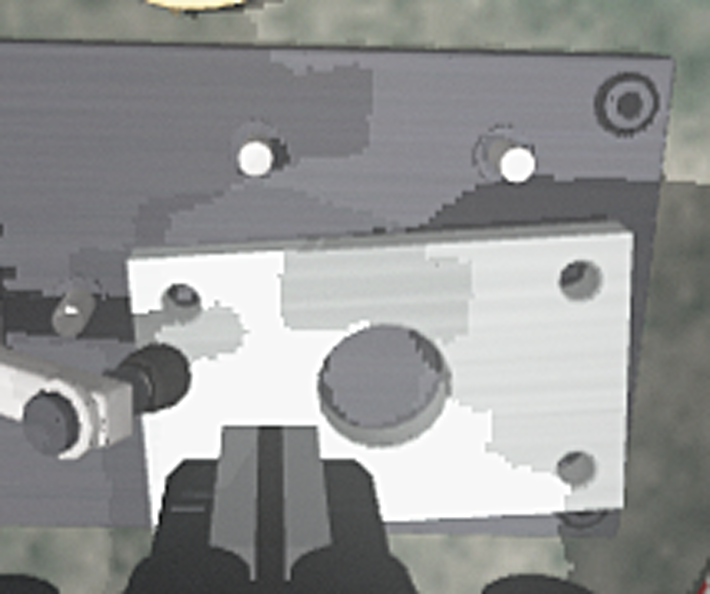

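```bash
cat >> h.py <<'E'
import pickle
from scipy.optimize import least_squares
def pose(cam,cal,pts,px,x0):
    pts=np.array(pts);px=np.array(px)
    def T(v): 
        c,n=np.cos(v[2]),np.sin(v[2]); return pts@np.array([[c,n,0],[-n,c,0],[0,0,1]])+[v[0],v[1],0]
    r=least_squares(lambda v:(proj(cam,T(v),cal)-px).ravel(),x0)
    return r.x,r.fun.reshape(-1,2)
def W(f,p): # fixture->world xy
    c,n=np.cos(f[2]),np.sin(f[2]); return np.array([f[0]+c*p[0]-n*p[1],f[1]+n*p[0]+c*p[1]])
def Fx(f,w):
    c,n=np.cos(f[2]),np.sin(f[2]); d=np.array(w[:2])-f[:2]; return np.array([c*d[0]+n*d[1],-n*d[0]+c*d[1]])
E
python3 - <<'E'
from h import *
cal=pickle.load(open('cal0.pkl','rb'))
cv=lambda L:[(200+u/3.3-.35,125+v/3.3-.35) for u,v in L]
f,r=pose('wrist',cal,[[.05,-.045,.04],[.05,-.12,.04],[0,.01,.04],[.08,-.17,.018],[.08,.17,.018],[-.08,.17,.018]],
  cv([(255,158),(517,165),(68,320),(672,57)])+[(62,135),(80,282)],[.57,.01,-.08])
print('fix',f,'\n',np.round(r,1))
p,r=pose('wrist',cal,[[.045,.075,.034],[.045,-.075,.034],[-.045,-.075,.034],[-.045,.075,.034]],cv([(129,260),(632,234),(622,508),(153,525)]),[.54,-.07,0])
print('plate',p,'\n',np.round(r,1)); print('plate in fix mm',1e3*Fx(f,p),p[2]-f[2])
np.save('f.npy',f);np.save('p.npy',p)
print('tip px->',)
E
```

```text
fix [ 0.57515212  0.01016728 -0.10306617] 
 [[ 0.4  0.6]
 [ 0.7  0.2]
 [-0.   1. ]
 [ 2.3 -0. ]
 [-4.5 -1. ]
 [ 1.3  0.3]]
plate [ 0.54599609 -0.07267632 -0.03171364] 
 [[-0.3 -0.8]
 [ 0.6 -0.3]
 [-0.   0.1]
 [-0.3  1.3]]
plate in fix mm [-20.4780481  -85.40365884] 0.07135252908805478
tip px->
```

```bash
cat >> h.py <<'E'
def go(f,x,y,tip,**k):
    w=W(f,[x,y]); hit=robot.line_to([w[0],w[1],tip+.173],frame(f[2]),**k)
    s=robot.state(); t=np.array(s['eef_pos']); 
    print('fix mm',np.round(1e3*Fx(f,t),1),'tip z',round(1e3*(t[2]-.173),1),'hit',hit,'F',np.round(s['force'],1),'t',round(s['clock'],2)); return hit
E
python3 - <<'E'
from h import *
f=np.load('f.npy'); y=-.082
w=W(f,[-.105,y]); robot.reach([w[0],w[1],.30],frame(f[2]))
go(f,-.105,y,.024,max_speed=.12,max_force=8)
go(f,-.085,y,.024,max_speed=.05,max_force=4)
hit=go(f,-.048,y,.024,max_speed=.015,max_force=5)
E
```

```text
fix mm [-104.3  -82. ] tip z 24.5 hit False F [-0.4  0.1 -0.1] t 7.24
fix mm [-84.9 -82. ] tip z 23.9 hit False F [ 0.1 -0.2  0.2] t 7.79
fix mm [-56.3 -81.7] tip z 23.2 hit True F [ 0.2 -0.1 -0.5] t 9.56
```

```bash
python3 - <<'E'
from h import *
f=np.load('f.npy'); y=-.082
go(f,-.062,y,.024,max_speed=.03)
go(f,-.046,y,.024,max_speed=.015,max_force=5)
go(f,-.075,y,.024,max_speed=.05)
go(f,-.105,y,.10,max_speed=.12)
# look: camera over the seat, from the right/near side
w=W(f,[.0,-.19]); robot.reach([w[0],w[1],.30],frame(f[2]))
cal=robot.get_calibration('wrist');im=snap('wrist','w1.png');pickle.dump(cal,open('cal1.pkl','wb'))
cv2.imwrite('pics/w1c.png',cv2.resize(cv2.imread('pics/w1.png')[90:330,100:420],None,fx=2.4,fy=2.4,interpolation=cv2.INTER_CUBIC))
print(robot.state()['clock'])
E
```

```text
fix mm [-62.3 -82. ] tip z 24.0 hit False F [-1.2  0.6 -1. ] t 9.88
fix mm [-56.4 -81.9] tip z 23.3 hit True F [-0.6 -1.4  0.2] t 10.46
fix mm [-75.3 -82. ] tip z 24.1 hit False F [-0.8 -0.4  0.2] t 10.97
fix mm [-105.  -82.] tip z 99.7 hit False F [-0.4  0.   0.3] t 11.81
12.5167
```

View pics/w1c.png

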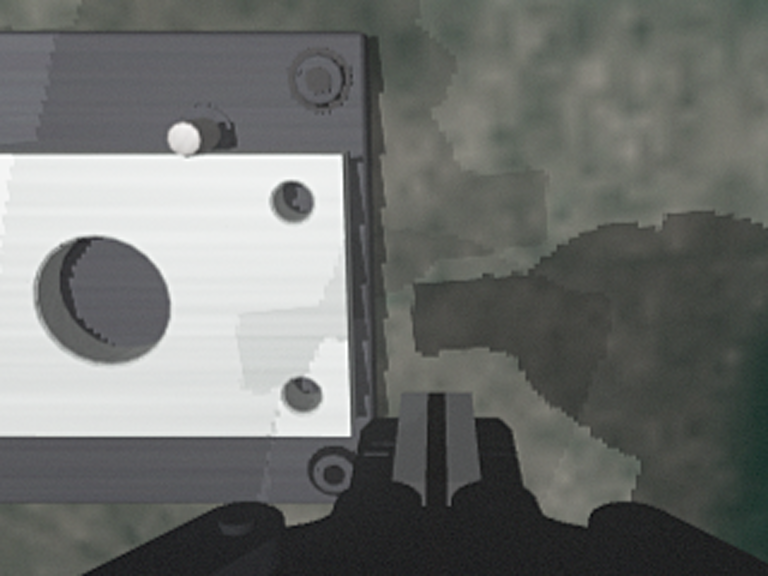

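The far edge lies flat along the right rear pin at about (185,150) and parallel to the base's rear edge. Next is the end push.

```bash
python3 - <<'E'
from h import *
f=np.load('f.npy')
go(f,0,-.205,.10,max_speed=.12)
go(f,0,-.205,.024,max_speed=.10,max_force=8)
go(f,0,-.185,.024,max_speed=.05,max_force=4)
go(f,0,-.148,.024,max_speed=.015,max_force=5)
go(f,0,-.172,.024,max_speed=.05)
go(f,0,-.172,.14,max_speed=.15)
w=W(f,[-.02,-.14]); robot.reach([w[0],w[1],.36],frame(f[2]))
cal=robot.get_calibration('wrist');im=snap('wrist','w2.png');pickle.dump(cal,open('cal2.pkl','wb'))
cv2.imwrite('pics/w2c.png',cv2.resize(cv2.imread('pics/w2.png')[60:290,60:380],None,fx=2.5,fy=2.5,interpolation=cv2.INTER_CUBIC))
for k in('end_pin','plate_left_end','plate_far_left','plate_far_right','plate_right_end'):
    for d in robot.place_of('wrist',k)[:2]: print(k,round(d['p'],2),np.round(d['pixel']),np.round(1e3*Fx(f,unproj('wrist',d['pixel'],.04 if 'pin' in k else .026,cal)),1))
print(robot.state()['clock'])
E
```

```text
fix mm [  -0.7 -204.3] tip z 99.6 hit False F [-0.2 -0.3 -0.3] t 12.93
fix mm [   0.4 -205.1] tip z 24.6 hit False F [0.1 0.  0.5] t 13.83
fix mm [ 1.000e-01 -1.846e+02] tip z 24.1 hit False F [-0.6 -0.5 -0.6] t 14.38
fix mm [ 1.00e-01 -1.56e+02] tip z 23.9 hit True F [-0.6 -2.3  2.7] t 16.13
fix mm [-1.000e-01 -1.724e+02] tip z 23.8 hit False F [0.6 0.4 0.3] t 16.61
fix mm [  -0.4 -171.8] tip z 139.1 hit False F [ 0.1  0.4 -0.9] t 17.53
end_pin 0.82 [112. 174.] [2.1 8.8]
plate_left_end 0.72 [124. 172.] [2.4 4.8]
plate_far_left 0.88 [146. 121.] [ 47. -21.]
plate_far_right 0.94 [257. 124.] [  45.4 -118.6]
plate_right_end 0.58 [286. 170.] [   3.8 -144.7]
18.1833
```

View pics/w2c.png

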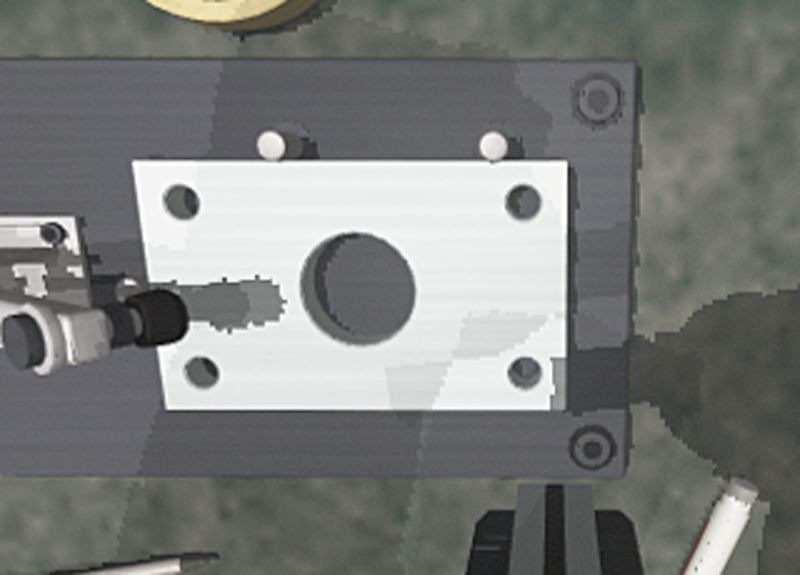

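Both rear pins, at (272,147) and (493,147), touch a horizontal far edge. The left end at (150,290) is at the end pin, and the 5 N stop confirms it. Now the clamp handle.

```bash
python3 - <<'E'
from h import *
f=np.load('f.npy')
cal=pickle.load(open('cal2.pkl','rb'))
cv=lambda L:[(60+u/2.5-.3,60+v/2.5-.3) for u,v in L]
p,r=pose('wrist',cal,[[.045,.075,.034],[.045,-.075,.034],[-.045,.075,.034]],cv([(132,160),(569,160),(166,410)]),[.56,-.06,-.1])
print('plate in fix',1e3*Fx(f,p),p[2]-f[2],np.round(r,1).tolist())
w=W(f,[0,.14]); robot.reach([w[0],w[1],.40],frame(f[2]))
go(f,0,.14,.165,max_speed=.12,max_force=6)
go(f,0,.165,.078,max_speed=.03,max_force=12)
E
```

```text
plate in fix [  0.15695723 -70.201392  ] 0.001705886779937743 [[0.3, 0.2], [-0.5, 0.1], [0.2, -0.4]]
fix mm [  0.2 140. ] tip z 165.5 hit False F [ 0.7 -0.2  0.3] t 23.61
fix mm [ -0.  164.9] tip z 78.0 hit False F [1.1 0.5 1.9] t 26.77
```

```bash
python3 - <<'E'
from h import *
f=np.load('f.npy')
go(f,0,.167,.060,max_speed=.015,max_force=14)
im=snap('scene','s2.png');cv2.imwrite('pics/s2c.png',cv2.resize(im[190:330,170:370,::-1],None,fx=4,fy=4,interpolation=cv2.INTER_CUBIC))
E
```

```text
fix mm [ -0.  166.4] tip z 67.9 hit True F [-1.1 -0.3  4.8] t 27.56
```

View pics/s2c.png

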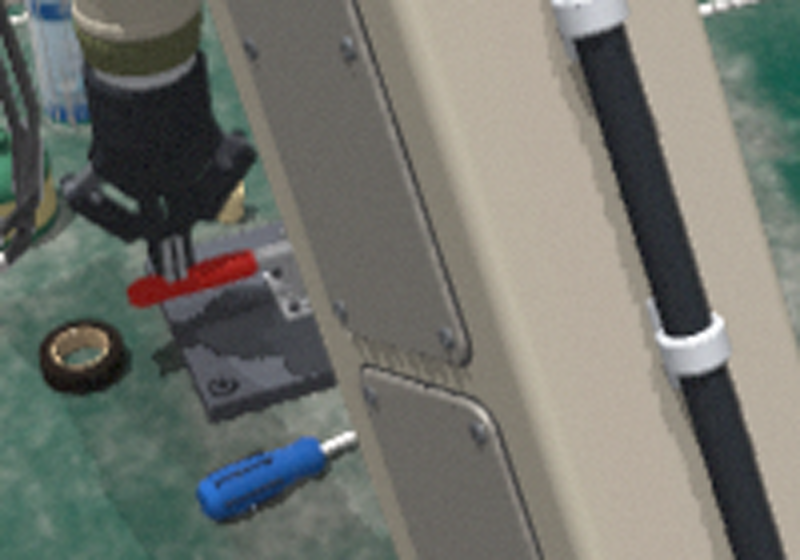

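The handle (red, around (190,280)) looks level under the fingertips, and the tip at z = 67.9 mm matches the fully-down 68 mm. I'll press once more nearer the free end, then retreat and look.

```bash
python3 - <<'E'
from h import *
f=np.load('f.npy')
go(f,0,.172,.075,max_speed=.03)
go(f,0,.178,.060,max_speed=.02,max_force=14)
go(f,0,.178,.12,max_speed=.1)
w=W(f,[-.02,.03]); go(f,-.02,.0,.20,max_speed=.2)
cal=robot.get_calibration('wrist');snap('wrist','w3.png')
print(robot.state()['clock'])
E
```

```text
fix mm [-1.000e-01  1.721e+02] tip z 74.8 hit False F [0.8 0.5 0.1] t 28.07
fix mm [  0.  174.9] tip z 68.0 hit True F [-1.4 -1.2  6.7] t 28.58
fix mm [ -0.2 178. ] tip z 119.4 hit False F [-0.2 -0.1 -0.7] t 29.27Traceback (most recent call last):
  File "<stdin>", line 6, in <module>
  File "h.py", line 30, in go
    w=W(f,[x,y]); hit=robot.line_to([w[0],w[1],tip+.173],frame(f[2]),**k)
                      ~~~~~~~~~~~~~^^^^^^^^^^^^^^^^^^^^^^^^^^^^^^^^^^^^^^
plant.PlanningError: the arm cannot follow that straight line within its joint ranges
```

```bash
python3 - <<'E'
from h import *
f=np.load('f.npy')
go(f,0,.178,.18,max_speed=.15)
w=W(f,[-.01,-.06]);robot.reach([w[0],w[1],.38],frame(f[2]))
cal=robot.get_calibration('wrist');snap('wrist','w3.png')
print(robot.state()['clock'])
E
```

```text
fix mm [-1.000e-01  1.779e+02] tip z 179.1 hit False F [-0.2  0.5 -0.8] t 29.82
34.6917
```

View pics/w3.png

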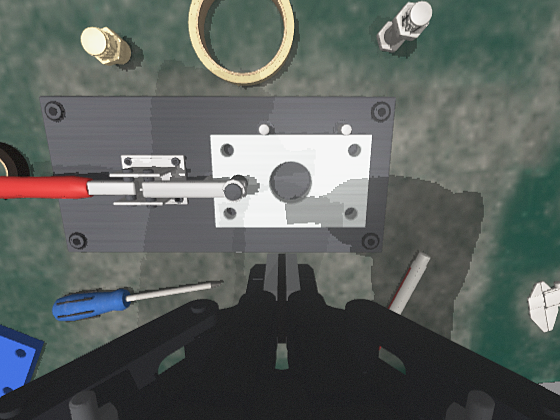

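The clamp is down, with its spindle foot on the plate at (236,188). The plate is on the rear pins at (264,130) and (346,130), and the bystanders haven't moved.

```bash
python3 -c "
from plant import robot
print(robot.finish_job())"
```

```text
the job is handed in; nothing more can be done
None
```

The aluminium plate is seated against both rear pins and the end pin, the clamp handle is fully down holding it, and the job was handed in at about 35 s of the 64 s allowed.

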